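# A full shot from the bench glue doser

### The arm

A 6-joint arm with a two-finger parallel gripper is mounted at the origin on the work surface. World frame = base frame: x ahead of the robot, y to its left, z up, the work surface at z = 0. Lengths are in m, angles in degrees, forces in N, time in s.
With the tool pointing down it reaches from about 0.3 to 0.75 m from the base axis. Payload 8.5 kg.
Tool frame: the origin (TCP) lies midway between the tips of the shut fingers; the grasp point (between the pads) lies 19 mm behind it; z points along the fingers, y is the line along which they close (so a half turn about z gives the same grasp; the last joint's range is limited). The gripper opens to 85 mm and grips with 20 to 120 N. Pads are 22 mm wide; open, the fingers measure 114 mm over their backs; the gripper's body (76 mm by 85 mm) begins 54 mm behind the grasp point. The pads swing forward as they close: fully open they stand 13 mm farther back than shut.
Start: joints at [55.216, 21.807, 74.336, -0, 83.858, -12.336], TCP at [0.21, 0.508, 0.231] pointing down, gripper open.
Joint ranges: [-178.18, 178.18], [-50.72, 133.34], [12.68, 142.11], [-81.47, 261.47], [9.98, 163.14], [-165.26, 165.26]. Speed limits (degrees/s): [136.94, 136.94, 180, 180, 180, 180].

### API

Orientations are given as [roll, pitch, yaw] about the fixed x, y, z axes, in that order (R = Rz(yaw) Ry(pitch) Rx(roll)).
In Python, from plant import manip gives the robot as it stands.
- The arm moves only by the tool jog_arm, never from a script. Its argument "targets" is a list of rows, each a list of 7 numbers: the turn, a rotation vector about the tool's x, y, z in degrees, then the shift along the tool's x, y, z in m, then the closure, from -1 (fully open) to 1 (shut), so that 0 is half open. In form: [[ax, ay, az, tx, ty, tz, grip], ...]. A call has 1 to 20 rows; each row is the pose to reach, as a shift and turn from the pose commanded when the call began, along the tool's axes at that moment; what a row does not reach only later rows make up. A row lasts 1/8 s, in which the tool goes at most 62.5 mm and 10.7 degrees, less where a joint would pass 70% of its speed; a pose out of reach is approached as far as the arm can. A call with a gripper value outside its range is refused whole. The fingers move at their own pace and stop on an object; the grip force is fixed at half the most. Time passes only in rows, so rows that repeat a pose let the fingers close. It gives the time, the measured TCP pose, the force, the opening and the grip force at its end, in the units of the state.
- manip.read_state(): the state, without advancing time (a new reading comes with each control period).
- manip.get_image(name): name is "side" or "top"; returns a dict with "img" (420x560x3 uint8, red, green, blue), "K" (3x3 intrinsics, pixels), "rvec" (rotation vector, rad) and "tvec" (3), from world to camera coordinates, as OpenCV has them. Camera axes: x right, y down, z forward; pixel columns grow to the right and rows downward; lengths in m; the calibration is good to about 2 mm. A picture is of the moment at which its call begins. There is no depth.
- manip.job_done(): hands the job in; it is judged then, once.
Trained networks look in the newest picture that a camera, given by its name, has taken for a name from the list of things; names that differ only in an ending like _2 or _b are one class to them, and where a whole thing is asked for, a point or a joint stands for the part that bears it (a point fixed in the world has none). Each returns a list of dicts, best first, with "conf" (0 to 1); they miss things now and then, are a little off and sometimes report something else, mostly with a low value. They report only what shows in the picture. A call takes as long as a camera call. They do not tell look-alikes from the thing itself.
- manip.cut_out(camera, query): "pixels" (420x560 bool, what is visible of it) and "centre" ([column, row] in pixels, amid what is visible of it).
The state is a dict: "clock": time; "joint_pos": joint angles; "qd": joint speeds; "joint_torque": joint torques, N m; "ee_pos": TCP position; "orientation": TCP orientation; "wrist_force": force on the tool from outside, world axes, zero at the start; "torque": the same for the moment, N m; "finger_gap": opening from 0.0 (shut) to 1.0 (fully open); "grasp_force": force on a finger pad.
Only numpy, scipy, OpenCV 4.12 (cv2) and the standard library are available. Lean on these libraries where they do the work, as an engineer would, in place of code of your own. Each camera call takes 0.05 s, during which the arm holds its last target. There are 200 camera calls.

### The job

Set the glue pan (the small steel pan with the wooden handle) on the bench with the middle of its bowl under the doser's spout, then give it a full shot: push the doser's plunger along its slanted barrel, past the soft dose stop where the thumb pad meets the spring collar, until the collar is right down on its second stop, hold it there for a second, and let the plunger come all the way back up. Don't press the plunger before the pan is in place, and leave the other things on the bench where they are.

Things in the scene. Friction and masses are not known exactly. Their poses are not given: they have to be found in the camera images.
- pan_handle (a point): Middle of the glue pan's wooden handle, 98 mm from the bowl's axis, 30 mm above the pan's underside; x along the handle away from the bowl, y across it, z up. The handle is a level bar reaching from 55 to 145 mm from the bowl's axis, 17 mm wide, 16 mm thick, 22 mm clear of the bench; it can be pinched from above across its width. Pan and handle together are loose, about 0.2 kg.
- pan_bowl (a point): Middle of the glue pan's bowl: on its axis, half-way up, 16 mm above the pan's underside (height 16 mm when it stands on the bench). Round steel bowl, 72 mm outside diameter, 32 mm tall, wall 3.5 mm, flat bottom. Same axes as the handle.
- doser: The glue doser, fixed to the bench. Origin on the bench, z up, x horizontal from the plunger's side to the spout's side. Grey foot 90 x 100 x 14 mm (x -87 to 3 mm), post, metal barrel of 28 mm diameter leaning 40 degrees from vertical towards -x, spout at its low end, plunger at its high end; white upside-down supply bottle, 80 mm diameter, upright axis at x = 11 mm, from 185 to 315 mm above the bench.
- spout (a point): Lower end of the doser's steel spout, 60 mm above the bench, at x = 85 mm of the doser, at the end of a short level tube; same axes as the doser. The shot drops straight down from it. The bench below it and beyond (+x) is free; the doser's foot ends 82 mm short of it.
- pad (a point): Centre of the outer face of the plunger's black thumb pad, a flat disc 32 mm in diameter, about 205 mm above the bench. z points outwards along the barrel's axis (40 degrees off vertical), y is level; push along -z. The supply bottle's wall stands 20 mm from this point, level, on the spout's side, and rises 110 mm above it, so a tool must come in along the slant; there about 30 mm is free on that side.
- plunger (a joint): Travel of the plunger into the collar, m. 0 = up (rest), 0.014 = the soft first stop, where the thumb pad's underside meets the collar. It takes about 2 N at the start and 3.5 N at 0.014. Spring return.
- collar (a joint): Travel of the spring collar that the pad pushes down after the first stop, m. 0 = up (rest), 0.006 = the second stop, rigid. It starts to give at about 7 N and takes about 11.5 N at 0.006. Spring return. The whole stroke of the thumb pad, plunger and collar together, is 20 mm along the barrel.
- cup: Loose round steel cup without a handle, 72 mm in diameter and 36 mm tall; not to be moved. Origin under its centre.
- mallet: Loose wooden mallet lying on the bench, head 50 x 88 x 46 mm, round handle 160 mm; not to be moved. Origin under the head's centre, handle towards its -x.
- brush: Loose flat glue brush lying on the bench, 185 mm long, 40 mm wide, 12 mm thick; not to be moved. Origin near the ferrule, handle (130 mm) towards its -x.
- glue_bottle: Loose white bottle with a red cap standing on the bench, 60 mm in diameter, 170 mm tall; not to be moved. Origin under its centre.
- staves: Loose small stack of three bucket staves lying on the bench, about 190 x 110 x 25 mm; not to be moved. Origin under the middle of the first stave, which lies along x; the stack extends from y = -0.024 to 0.085.
- pincers: Loose dark steel pincers lying on the bench, about 170 mm long, 50 mm wide, 13 mm thick; not to be moved. Origin near the pivot, handles towards its -x.
Not all that is in view belongs to the job. There is more than one size of the part that bears pan_handle; the job needs the smaller.

How it is judged:
By the outcome, as a careful person would: the job done as asked, in the order asked, and still so for the second after the job is handed in, with the robot touching nothing.
It also fails if it takes over 69 s, if anything falls off the work surface, if the arm or the gripper's body presses on something with over 40 N, if the wrist force passes 120 N, or if a joint passes its speed limit or range.

## Working session

There is one attempt and no reset: what is moved stays moved. The work goes in short steps, Python scripts to look and compute and a tool call to move; the robot and the scene stay as the last step left them, time stands still between calls to the robot, and variables do not carry over. Pictures are saved under pics/ and viewed, at most 10 in all, crops included, and the job is handed in when it is done.

Besides the shell and the picture viewer there is one more tool, called after "Call:" as name(argument=value, ...), one argument or row to a line, values as JSON. jog_arm: Moves the arm, as the interface text tells. Its arguments: {"type":"object","properties":{"targets":{"type":"array"}},"required":["targets"]}

```bash
mkdir -p pics; ls; cat > h.py <<'E'
import numpy as np, cv2
from scipy.spatial.transform import Rotation as R
from plant import manip
def cam(n):
    d=manip.get_image(n); return d
def P(d): 
    Rm=cv2.Rodrigues(np.array(d['rvec'],float))[0]; return Rm,np.array(d['tvec'],float).ravel(),np.array(d['K'],float)
def plane(d,px,z):
    Rm,t,K=P(d); r=Rm.T@np.linalg.solve(K,[px[0],px[1],1.]); c=-Rm.T@t
    return c+r*(z-c[2])/r[2]
def proj(d,X):
    Rm,t,K=P(d); p=K@(Rm@np.asarray(X,float)+t); return p[:2]/p[2]
def tri(d1,p1,d2,p2):
    A=[];b=[]
    for d,p in((d1,p1),(d2,p2)):
        Rm,t,K=P(d); r=Rm.T@np.linalg.solve(K,[p[0],p[1],1.]); r/=np.linalg.norm(r); c=-Rm.T@t
        M=np.eye(3)-np.outer(r,r); A.append(M); b.append(M@c)
    return np.linalg.lstsq(np.vstack(A),np.hstack(b),rcond=None)[0]
E
python3 - <<'E'
from h import *
ds={}
for n in('side','top'):
    d=ds[n]=cam(n); cv2.imwrite(f'pics/{n}0.png',d['img'][:,:,::-1])
    Rm,t,K=P(d); print(n,'cam at',-Rm.T@t)
    for q in('pan_handle','pan_bowl','doser','spout','pad','cup'):
        for r in manip.cut_out(n,q)[:3]:
            print(q,round(r['conf'],2),np.round(r['centre']),r['pixels'].sum(),np.round(plane(d,r['centre'],0.03),3))
print(manip.read_state())
E
```

```text
pics
side cam at [ 0.86258795 -0.49013817  0.97469571]
pan_handle 0.7 [278. 149.] 880 [0.214 0.362 0.03 ]
pan_handle 0.58 [349. 192.] 544 [0.523 0.338 0.03 ]
pan_bowl 0.82 [278. 149.] 850 [0.211 0.363 0.03 ]
pan_bowl 0.73 [342. 196.] 591 [0.514 0.307 0.03 ]
doser 0.77 [259. 246.] 3446 [ 0.426 -0.008  0.03 ]
doser 0.52 [253. 252.] 108 [ 0.424 -0.034  0.03 ]
spout 0.58 [261. 247.] 3308 [ 0.431 -0.007  0.03 ]
pad 0.66 [255. 255.] 140 [ 0.435 -0.036  0.03 ]
pad 0.46 [192. 274.] 578 [ 0.337 -0.192  0.03 ]
cup 0.9 [216. 368.] 881 [ 0.561 -0.334  0.03 ]
top cam at [0.15187315 0.08767637 1.57494838]
pan_handle 0.96 [193. 194.] 725 [0.508 0.351 0.03 ]
pan_handle 0.62 [188. 289.] 1536 [0.23  0.371 0.03 ]
pan_bowl 0.8 [194. 192.] 686 [0.516 0.347 0.03 ]
pan_bowl 0.69 [359. 170.] 49 [ 0.558 -0.153  0.03 ]
pan_bowl 0.61 [190. 290.] 1573 [0.226 0.365 0.03 ]
doser 0.74 [343. 180.] 1814 [ 0.53  -0.102  0.03 ]
spout 0.59 [346. 183.] 1839 [ 0.52  -0.108  0.03 ]
pad 0.6 [195. 192.] 678 [0.515 0.344 0.03 ]
pad 0.59 [345. 181.] 1835 [ 0.524 -0.106  0.03 ]
cup 0.63 [419. 165.] 498 [ 0.563 -0.333  0.03 ]
cup 0.51 [343. 180.] 1776 [ 0.528 -0.1    0.03 ]
{'clock': 0.7, 'joint_pos': array([ 5.52140549e+01,  2.18049115e+01,  7.43356996e+01,  1.05469564e-03,
        8.38578636e+01, -1.23354508e+01]), 'qd': array([ 0.04716525,  0.05580458, -0.07698951,  0.06485349, -0.01581097,
       -0.12489486]), 'joint_torque': array([ 4.73266591e-04, -4.48247910e+01, -2.31435603e+01, -1.41454084e-04,
        5.86045044e-04,  2.26437578e-06]), 'ee_pos': array([0.21001981, 0.50830071, 0.23133895]), 'orientation': array([ 1.79998286e+02, -6.98581673e-04,  1.57549393e+02]), 'wrist_force': array([0.31531511, 0.14789724, 0.43504792]), 'torque': array([-0.01028426,  0.02687201, -0.04795775]), 'grasp_force': 0.0, 'finger_gap': 1.0034108017659944}
```

```bash
python3 - <<'E'
import cv2
a=cv2.imread('pics/side0.png');b=cv2.imread('pics/top0.png')
cv2.imwrite('pics/top_c.png',cv2.resize(b[110:320,150:450],(800,560),interpolation=cv2.INTER_CUBIC))
cv2.imwrite('pics/side_c.png',cv2.resize(a[120:390,150:420],(600,600),interpolation=cv2.INTER_CUBIC))
E
```

```text
(no output)
```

View pics/top_c.png

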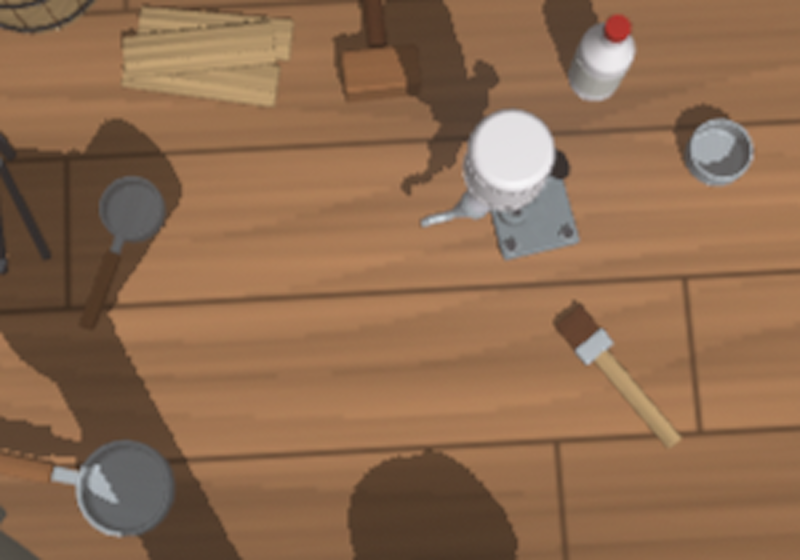

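View pics/side_c.png

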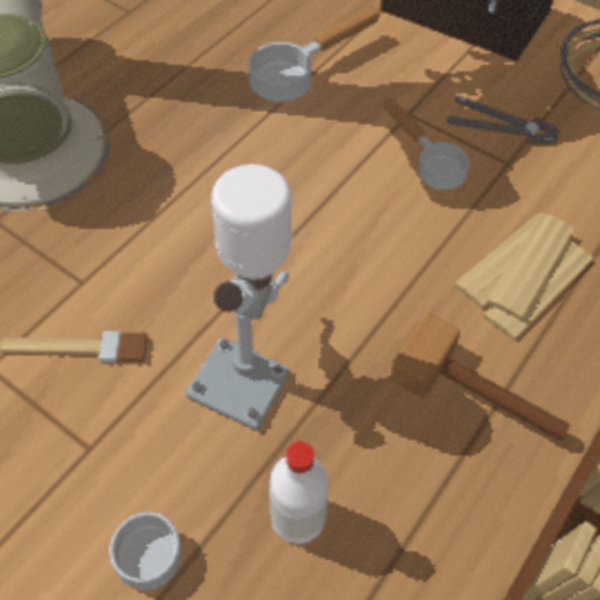

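The top view shows the small pan's bowl at about (199,188) and its handle end at (184,232). The spout tip is at about (309,194) and the bottle top at (342,165), with the pad partly hidden at (360,171). In the side view the pad is at (253,253) and the foot corners are clear. I'll fit the doser and pan poses to these.

```bash
cat > fit.py <<'E'
from h import *
from scipy.optimize import least_squares
ds={n:cam(n) for n in('side','top')}
S=lambda u,v:np.array([150+u/2.2222,120+v/2.2222]); T=lambda u,v:np.array([150+u/2.6667,110+v/2.6667])
D=ds
ob=[('top',[.085,0,.062],T(424,223)),('top',[.011,0,.315],T(513,148)),('side',[.011,0,.315],S(253,194)),
('side',None,S(229,296))]
corn={'top':[T(503,258),T(578,240)],'side':[S(220,342),S(290,374),S(259,427),S(187,391)]}
C=[[x,y,.014] for x in(-.087,.003) for y in(-.05,.05)]
def W(p,X): c,s=np.cos(p[2]),np.sin(p[2]); return np.array([p[0]+c*X[0]-s*X[1],p[1]+s*X[0]+c*X[1],X[2]])
# pad x unknown p[3]
def res(p,v=False):
    r=[]
    for n,X,o in ob:
        X=X or [p[3],0,.205]; r.append(proj(D[n],W(p,X))-o)
    for n in corn:
        q=np.array([proj(D[n],W(p,X)) for X in C])
        for o in corn[n]:
            e=q-o; r.append(e[np.argmin((e**2).sum(1))])
    return np.array(r) if v else np.array(r).ravel()
b=plane(D['top'],T(513,148),.315); s=plane(D['top'],T(424,223),.06)
yaw=np.arctan2(*(s-b)[1::-1]); print(b,s,np.degrees(yaw))
f=least_squares(res,[b[0]-.011*np.cos(yaw),b[1]-.011*np.sin(yaw),yaw,-.08],loss='soft_l1')
p=f.x; print('doser',p[:2],np.degrees(p[2]),'padx',p[3]); print(np.round(res(p,True),1).tolist())
print('spout',W(p,[.085,0,.06]),'pad',W(p,[p[3],0,.205]))
# pan
m={}
for n in('top','side'):
    rs=manip.cut_out(n,'pan_bowl'); print(n,[(round(r['conf'],2),np.round(r['centre'])) for r in rs])
    k=[r for r in rs if np.linalg.norm(plane(D[n],r['centre'],.02)[:2]-[.515,.335])<.06]
    if k: m[n]=k[0]['pixels'].astype(np.uint8)
def pts(q): # pan silhouette mask from pose
    pass
def panmask(n,q):
    c,s=np.cos(q[2]),np.sin(q[2]); img=np.zeros((420,560),np.uint8)
    a=np.linspace(0,2*np.pi,40)
    body=[[.036*np.cos(t),.036*np.sin(t),z] for t in a for z in(0,.032)]
    bar=[[x,y,z] for x in(.055,.145) for y in(-.0085,.0085) for z in(.022,.038)]
    tang=[[x,y,.03] for x in(.034,.056) for y in(-.004,.004)]
    for s3 in(body,bar,tang):
        uv=np.array([proj(D[n],W(q,X)) for X in s3],np.float32)
        cv2.fillConvexPoly(img,cv2.convexHull(np.round(uv*16).astype(np.int32)),1,shift=4)
    return img
def cost(q):
    return sum((cv2.GaussianBlur(panmask(n,q).astype(np.float32),(0,0),1.5)-cv2.GaussianBlur(m[n].astype(np.float32),(0,0),1.5)).__pow__(2).sum() for n in m)
from scipy.optimize import minimize
b=plane(D['top'],T(132,209),.025); e=plane(D['top'],T(90,326),.03)
q0=[b[0],b[1],np.arctan2(*(e-b)[1::-1])]; print('pan0',q0[:2],np.degrees(q0[2]),np.linalg.norm(e-b))
r=minimize(cost,q0,method='Nelder-Mead',options=dict(initial_simplex=[q0]+[np.add(q0,d) for d in([.01,0,0],[0,.01,0],[0,0,.1])]))
print('pan',r.x[:2],np.degrees(r.x[2]),cost(q0),r.fun,{n:(int(m[n].sum()),int(panmask(n,r.x).sum())) for n in m})
print('handle',W(r.x,[.098,0,.03]))
ims=[]
for n in('top','side'):
    im=ds[n]['img'][:,:,::-1].copy(); im=cv2.resize(im,None,fx=3,fy=3)
    dots=[W(p,X) for X in C+[[.085,0,.06],[p[3],0,.205],[.011,0,.315]]]+[W(r.x,X) for X in([0,0,.016],[.055,0,.03],[.145,0,.03])]
    for X in dots: u=proj(D[n],X)*3+1; cv2.circle(im,(int(u[0]),int(u[1])),3,(0,255,0),-1)
    ims.append(im)
cv2.imwrite('pics/ov.png',np.hstack([cv2.resize(ims[0][390:840,510:1110],(450,338)),cv2.resize(ims[1][420:960,600:1100],(313,338))]))
E
python3 fit.py
```

```text
[ 0.49615547 -0.0673139   0.315     ] [0.48548872 0.00561131 0.06      ] 98.32162199331314
doser [ 0.50011678 -0.07704889] 100.44883243086541 padx -0.04428368824081636
[[-0.3, 0.1], [-0.5, -0.7], [-0.5, -0.5], [0.4, 0.3], [-0.1, 0.0], [0.6, 0.0], [0.4, -2.0], [0.8, -2.1], [-0.7, 1.7], [-1.4, 2.1]]
spout [0.4847014  0.00654158 0.06      ] pad [ 0.50814795 -0.12059823  0.205     ]
top [(0.61, array([192., 192.]))]
side [(0.71, array([342., 194.])), (0.62, array([195., 273.])), (0.58, array([279., 147.]))]
pan0 [np.float64(0.526593756503938), np.float64(0.33248141232140577)] 159.98552960802638 0.14046200209629495
pan [0.52820886 0.33648323] 159.81730171371973 112.462814 51.12270736694336 {'top': (724, 800), 'side': (580, 661)}
handle [0.43622633 0.37029468 0.03      ]
```

View pics/ov.png

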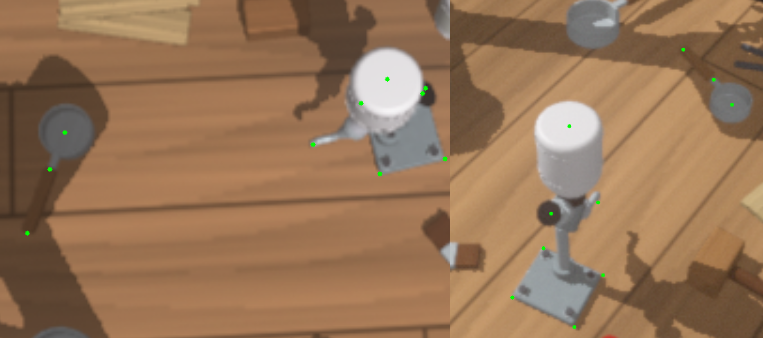

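The overlay agrees: the doser and pan dots fall where they should in both views. Now I'll move above the handle.

Call:
jog_arm(
  targets=[
    [0,0,-2.3,-0.06,-0.01,0.02,0],
    [0,0,-2.3,-0.12,-0.02,0.05,0],
    [0,0,-2.3,-0.17,-0.028,0.08,0],
    [0,0,-2.3,-0.22,-0.037,0.11,0],
    [0,0,-2.3,-0.262,-0.044,0.13,0],
    [0,0,-2.3,-0.262,-0.044,0.13,0],
    [0,0,-2.3,-0.262,-0.044,0.13,0],
  ],
)

```text
clock: 1.78
ee_pos: [0.435, 0.3679, 0.1016]
orientation: [180.0, -0.0, 159.8]
wrist_force: [0.1, 0.3, -0.2]
finger_gap: 0.504
grasp_force: 0.0
```

```bash
python3 - <<'E'
from h import *
for n,c in(('side',(130,260,270,430)),):
    d=cam(n); im=d['img'][:,:,::-1].copy(); im=cv2.resize(im[c[0]:c[1],c[2]:c[3]],None,fx=4,fy=4,interpolation=cv2.INTER_CUBIC)
    s=manip.read_state(); X=s['ee_pos']
    for Q,col in((X,(0,0,255)),([X[0],X[1],.038],(0,255,0)),([.4354,.369,.038],(255,0,0))):
        u=(proj(d,Q)-[c[2],c[0]])*4+2; cv2.circle(im,(int(u[0]),int(u[1])),4,col,-1)
    cv2.imwrite('pics/hov.png',im); print(s['clock'],X,s['orientation'],s['finger_gap'])
E
```

```text
1.825 [0.43478595 0.36828245 0.10195232] [1.79956388e+02 2.28600744e-02 1.59903682e+02] 0.49940098739655964
```

View pics/hov.png

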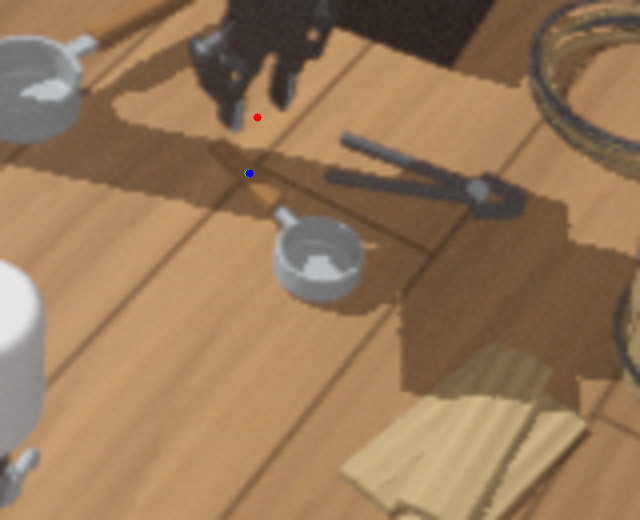

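The hover view shows the handle running from about (210,142) to (282,212), and the projected grasp point at (249,173) sits mid-handle. The fingers straddle it and the pincers are clear. Next I'll descend, close and lift a little.

Call:
jog_arm(
  targets=[
    [0,0,0,0,0,0.04,0],
    [0,0,0,0,0,0.07,0],
    [0,0,0,0,0,0.09,0],
    [0,0,0,0,0,0.09,0],
    [0,0,0,0,0,0.09,1],
    [0,0,0,0,0,0.09,1],
    [0,0,0,0,0,0.09,1],
    [0,0,0,0,0,0.09,1],
    [0,0,0,0,0,0.09,1],
    [0,0,0,0,0,0.085,1],
    [0,0,0,0,0,0.08,1],
    [0,0,0,0,0,0.08,1],
  ],
)

```text
clock: 3.32
ee_pos: [0.4354, 0.3675, 0.0215]
orientation: [180.0, 0.0, 159.8]
wrist_force: [-0.5, -0.3, -2.4]
finger_gap: 0.182
grasp_force: 60.0
```

```bash
cat > pan.py <<'E'
from h import *
import re,sys
src=open('fit.py').read()
exec(src[src.index('def W('):src.index('# pad x')]); 
D={n:cam(n) for n in('side','top')}
exec(src[src.index('def panmask'):src.index('from scipy.optimize import minimize')])
from scipy.optimize import minimize
s=manip.read_state(); X=s['ee_pos']; yaw=np.radians(s['orientation'][2])
lift=X[2]-.0115
g=np.array([X[0]-.098*np.cos(yaw),X[1]-.098*np.sin(yaw)]); print('bowl if held mid',g,np.degrees(yaw),'z',X[2],s['wrist_force'],s['finger_gap'],s['grasp_force'],s['clock'])
for n in D:
    for r in manip.cut_out(n,'pan_bowl'):
        w=plane(D[n],r['centre'],.016+lift)
        print(n,round(r['conf'],2),np.round(r['centre']),np.round(w,3),r['pixels'].sum())
    d=D[n]; im=d['img'][:,:,::-1].copy()
    u=proj(d,[*g,.016+lift]).astype(int); x0,y0=np.clip(u-[50,50],0,None)
    im=cv2.resize(im[y0:y0+100,x0:x0+100],None,fx=4,fy=4,interpolation=cv2.INTER_CUBIC)
    for z in(lift,lift+.032):
        c=np.array([proj(d,[g[0]+.036*np.cos(a),g[1]+.036*np.sin(a),z]) for a in np.linspace(0,6.28,60)])
        cv2.polylines(im,[np.round((c-[x0,y0])*4+2).astype(np.int32)],True,(0,255,0) if z>lift else (0,0,255),1)
    D[n]['crop']=im
cv2.imwrite(sys.argv[1],np.hstack([D['side']['crop'],D['top']['crop']]))
E
python3 pan.py pics/held.png
```

```text
bowl if held mid [0.52726793 0.33369299] 159.8432433795794 z 0.02118063086488119 [ 0.0164394   0.2082476  -2.33467311] 0.18443628333747175 59.97761070728302 3.425
side 0.89 [278. 149.] [0.209 0.364 0.026] 869
side 0.77 [344. 196.] [0.519 0.314 0.026] 467
top 0.85 [202. 186.] [0.534 0.325 0.026] 316
top 0.52 [202. 307.] [0.176 0.332 0.026] 90
```

View pics/held.png

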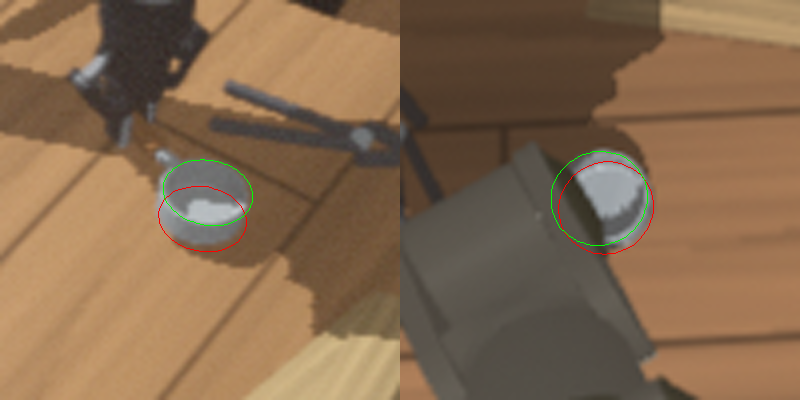

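The held pan matches the predicted rim rings in both views, in the side crop at about (207,192) and in the top crop at about (600,200). Next I'll carry it low to the spout.

Call:
jog_arm(
  targets=[
    [0,0,0,-0.003,-0.012,0,1],
    [0,0,0,-0.01,-0.04,0,1],
    [0,0,0,-0.018,-0.08,0,1],
    [0,0,0,-0.027,-0.12,0,1],
    [0,0,0,-0.036,-0.16,0,1],
    [0,0,0,-0.045,-0.2,0,1],
    [0,0,0,-0.054,-0.24,0,1],
    [0,0,0,-0.063,-0.275,0,1],
    [0,0,0,-0.069,-0.302,0,1],
    [0,0,0,-0.072,-0.316,0,1],
    [0,0,0,-0.073,-0.322,0,1],
    [0,0,0,-0.073,-0.322,0,1],
    [0,0,0,-0.073,-0.322,0,1],
  ],
)

```text
clock: 5.15
ee_pos: [0.3929, 0.0406, 0.0213]
orientation: [180.0, -0.0, 159.9]
wrist_force: [0.0, -0.3, -1.7]
finger_gap: 0.186
grasp_force: 59.9
```

```bash
python3 pan.py pics/at.png
```

```text
bowl if held mid [0.48500778 0.00691303] 159.9024818607497 z 0.021333941723076122 [-0.31599181  0.1836947  -2.16869912] 0.18429522706626503 59.90970075130463 5.25
side 0.92 [280. 257.] [0.493 0.001 0.026] 405
side 0.61 [293. 139.] [0.221 0.443 0.026] 440
top 0.59 [305. 188.] [0.511 0.016 0.026] 127
top 0.59 [185. 287.] [0.236 0.38  0.026] 1481
top 0.2 [228. 128.] [0.713 0.242 0.026] 1831
```

View pics/at.png

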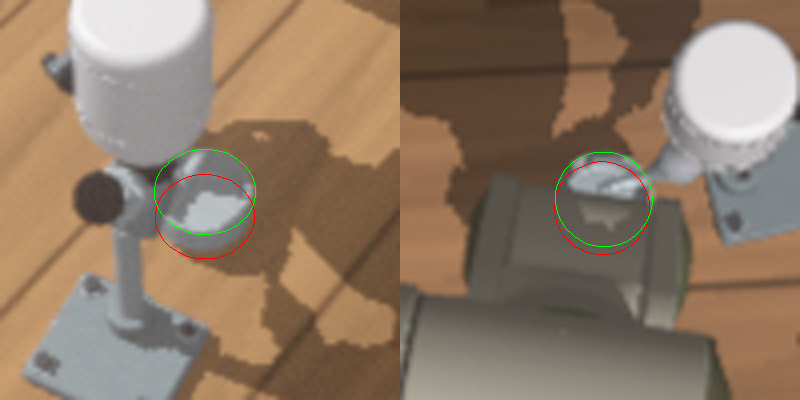

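The side crop shows the bowl rim at (205,192) and the top crop shows the spout tip above the rim circle's interior at about (600,195), so the pan is in place. I'll set it down, release and rise.

Call:
jog_arm(
  targets=[
    [0,0,0,0,0,0.005,1],
    [0,0,0,0,0,0.009,1],
    [0,0,0,0,0,0.01,1],
    [0,0,0,0,0,0.01,1],
    [0,0,0,0,0,0.01,0],
    [0,0,0,0,0,0.01,0],
    [0,0,0,0,0,0.01,0],
    [0,0,0,0,0,0.01,0],
    [0,0,0,0,0,-0.03,0],
    [0,0,0,0,0,-0.09,0],
    [0,0,0,0,0,-0.15,1],
    [0,0,0,0,0,-0.2,1],
    [0,0,0,0,0,-0.25,1],
    [0,0,0,0,0,-0.25,1],
  ],
)

```text
clock: 7.1
ee_pos: [0.394, 0.04, 0.2742]
orientation: [179.9, 0.4, 159.9]
wrist_force: [0.8, 0.7, -0.4]
finger_gap: -0.004
grasp_force: 0.0
```

```bash
cat > press.py <<'E'
from h import *
s=manip.read_state(); q=np.array(s['joint_pos']); print(s['clock'],np.round(q,1))
def Rm(j,s4=1):
    E=lambda a,v:R.from_euler(a,v,degrees=True)
    return E('z',j[0])*E('y',j[1]+j[2])*E('z',s4*j[3])*E('y',j[4])*E('z',j[5]+90)
Rc=R.from_euler('xyz',s['orientation'],degrees=True); print('model err',np.degrees((Rm(q).inv()*Rc).magnitude()))
p=(.5001,-.0770,np.radians(100.45)); u=np.array([np.cos(p[2]),np.sin(p[2]),0]); v=np.array([-u[1],u[0],0])
z=np.sin(np.radians(40))*u+[0,0,-np.cos(np.radians(40))]
pad=np.array([p[0],p[1],.205])-.047*u; print('pad',pad,'z',z)
def Rd(sg): y=sg*v; return R.from_matrix(np.column_stack([np.cross(y,z),y,z]))
if __name__=='__main__':
  for sg in(1,-1):
    rd=Rd(sg); rv=(Rc.inv()*rd).as_rotvec(degrees=True); print(sg,'rotvec',np.round(rv,1),np.linalg.norm(rv))
    for j1 in(-15,-25):
      for f in(75,95,115):
        M=(R.from_euler('zy',[j1,0],degrees=True)*R.from_euler('y',f,degrees=True)).inv()*rd
        a=M.as_euler('ZYZ',degrees=True); print('   j1',j1,'f',f,'j4,5,6',np.round(a-[0,0,90],0))
  for nm,X in(('over',pad-.12*z+[0,0,.12]),('A',pad-.08*z),('B',pad-.03*z)):
    print(nm,X,'shift in tool now',np.round(Rc.inv().apply(X-s['ee_pos']),4))
E
python3 press.py
```

```text
7.1 [-11.5   3.9  91.3  -0.   84.4 -81.3]
model err 2.3161943558113912e-14
pad [ 0.50862474 -0.12322044  0.205     ] z [-0.11658715  0.63212605 -0.76604444]
1 rotvec [ -42.1  -23.5 -114.7] 124.40196564151239
   j1 -15 f 75 j4,5,6 [  41.  118. -190.]
   j1 -15 f 95 j4,5,6 [  36.  102. -203.]
   j1 -15 f 115 j4,5,6 [  36.   86. -215.]
   j1 -25 f 75 j4,5,6 [  39.  124. -198.]
   j1 -25 f 95 j4,5,6 [  33.  108. -212.]
   j1 -25 f 115 j4,5,6 [  32.   91. -222.]
-1 rotvec [-20.5  36.6  57. ] 70.77384626630797
   j1 -15 f 75 j4,5,6 [ 41. 118. -10.]
   j1 -15 f 95 j4,5,6 [ 36. 102. -23.]
   j1 -15 f 115 j4,5,6 [ 36.  86. -35.]
   j1 -25 f 75 j4,5,6 [ 39. 124. -18.]
   j1 -25 f 95 j4,5,6 [ 33. 108. -32.]
   j1 -25 f 115 j4,5,6 [ 32.  91. -42.]
over [ 0.5226152  -0.19907556  0.41692533] shift in tool now [-0.2041 -0.18   -0.1415]
A [ 0.51795171 -0.17379052  0.26628356] shift in tool now [-0.1899 -0.158   0.0091]
B [ 0.51212235 -0.14218422  0.22798133] shift in tool now [-0.1733 -0.1304  0.0473]
```

Call:
jog_arm(
  targets=[
    [0,0,0,0,0,-0.05,1],
    [0,0,0,0,0,-0.1,1],
    [0,0,0,0,0,-0.15,1],
    [-2,3.7,5.7,-0.03,-0.02,-0.16,1],
    [-4.1,7.3,11.4,-0.05,-0.045,-0.16,1],
    [-6.1,11,17.1,-0.075,-0.065,-0.16,1],
    [-8.2,14.6,22.8,-0.1,-0.085,-0.16,1],
    [-10.2,18.3,28.5,-0.125,-0.11,-0.16,1],
    [-12.3,22,34.2,-0.15,-0.13,-0.16,1],
    [-14.3,25.6,39.9,-0.17,-0.15,-0.155,1],
    [-16.4,29.3,45.6,-0.19,-0.165,-0.15,1],
    [-18.4,33,51.3,-0.2,-0.175,-0.145,1],
    [-20.5,36.6,57,-0.204,-0.18,-0.142,1],
    [-20.5,36.6,57,-0.204,-0.18,-0.142,1],
    [-20.5,36.6,57,-0.204,-0.18,-0.142,1],
  ],
)

```text
clock: 8.98
ee_pos: [0.5226, -0.1988, 0.4132]
orientation: [-179.6, -40.1, 100.3]
wrist_force: [-0.1, -0.4, -0.2]
finger_gap: 0.001
grasp_force: 0.0
```

```bash
python3 press.py | tail -4; python3 - <<'E'
from press import *
print('rot to go',(Rc.inv()*Rd(-1)).as_rotvec(degrees=True),s['ee_pos'])
ims=[]
for n,c in(('side',(180,300,200,340)),('top',(130,250,260,400))):
    d=cam(n); im=cv2.resize(d['img'][c[0]:c[1],c[2]:c[3],::-1],None,fx=2.8,fy=2.8,interpolation=cv2.INTER_CUBIC)
    for X,col in((pad,(0,255,0)),(pad-.08*z,(0,255,255)),(np.array([p[0],p[1],.06])+.085*u,(0,0,255))):
        w=(proj(d,X)-[c[2],c[0]])*2.8+1.4; cv2.circle(im,(int(w[0]),int(w[1])),3,col,-1)
    ims.append(im)
    for r in manip.cut_out(n,'pad')[:2]: print(n,r['conf'],r['centre'],proj(d,pad))
cv2.imwrite('pics/pre.png',np.hstack(ims)); print(ims[0].shape)
E
```

```text
j1 -25 f 115 j4,5,6 [ 32.  91. -42.]
over [ 0.5226152  -0.19907556  0.41692533] shift in tool now [ 0.0021 -0.     -0.003 ]
A [ 0.51795171 -0.17379052  0.26628356] shift in tool now [-0.0752  0.0008  0.1288]
B [ 0.51212235 -0.14218422  0.22798133] shift in tool now [-0.0753  0.001   0.1788]
8.975 [-43.4  32.2  37.4  35.1 139.2 -32.7]
model err 4.290802851313339e-14
pad [ 0.50862474 -0.12322044  0.205     ] z [-0.11658715  0.63212605 -0.76604444]
rot to go [-0.27993303 -0.09202745 -0.11789158] [ 0.52255869 -0.19875634  0.4132252 ]
(336, 392, 3)
```

View pics/pre.png

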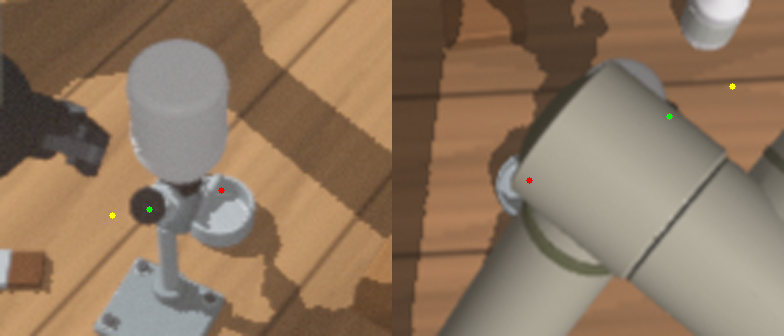

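The side crop shows the pad's centre at about (147,205), roughly 2 mm above my green dot, and the bowl sitting under the spout. Before I descend, I'll check that the forearm clears the bottle using a quick kinematic fit.

```bash
cat > kin.py <<'E'
from press import *
from scipy.optimize import least_squares
Q=[[55.2140549,21.8049115,74.3356996,.001,83.8578636,-12.3354508],[-11.5,3.9,91.3,0,84.4,-81.3],list(q)]
Xs=[[.21001981,.50830071,.23133895],[.394,.04,.2742],list(s['ee_pos'])]
def parts(j,k):
    h,a1,d,L2,L3,d6=k; f=np.radians(j[1]+j[2]); b=np.radians(j[1]); r=R.from_euler('z',j[0],degrees=True)
    S=np.array([a1,d,h]); E=S+[L2*np.sin(b),0,L2*np.cos(b)]; Wc=E+[L3*np.sin(f),0,L3*np.cos(f)]
    t=Rm(j).as_matrix()[:,2]
    return r.apply(S),r.apply(E),r.apply(Wc),r.apply(Wc)+d6*t
g=least_squares(lambda k:np.ravel([parts(j,k)[3]-X for j,X in zip(Q,Xs)]),[.3,0,.1,.4,.4,.3])
k=g.x
if __name__=='__main__':
    print('h,a1,d,L2,L3,d6',np.round(k,3),'res',np.abs(g.fun).max())
    rd=Rd(-1)
    for sft in(.08,.03,0,-.02):
        X=pad-sft*z
        o=least_squares(lambda j:np.r_[parts(j,k)[3]-X,.3*(Rm(j).inv()*rd).as_rotvec()],q)
        S,E,Wc,_=parts(o.x,k); print(sft,np.round(o.x,1),o.cost<1e-6,'E',np.round(E,3),'W',np.round(Wc,3))
        B=np.array([.498,-.067]); t=np.linspace(0,1,50)[:,None]; L=E+(Wc-E)*t; dd=np.linalg.norm(L[:,:2]-B,axis=1); i=dd.argmin(); print('   nearest bottle axis',dd[i].round(3),'z',L[i,2].round(3))
E
python3 kin.py
```

```text
9.175 [-43.4  32.2  37.4  35.2 139.2 -32.6]
model err 1.90833280887811e-14
pad [ 0.50862474 -0.12322044  0.205     ] z [-0.11658715  0.63212605 -0.76604444]
h,a1,d,L2,L3,d6 [-0.053 -0.059  0.123  0.582  0.394  0.215] res 0.013307829121803061
0.08 [-41.   28.6  65.3  26.6 116.7 -45.9] True E [ 0.246 -0.051  0.457] W [ 0.543 -0.31   0.431]
   nearest bottle axis 0.153 z 0.444
0.03 [-39.1  27.   73.7  26.3 109.8 -47.3] True E [ 0.236 -0.034  0.465] W [ 0.537 -0.278  0.392]
   nearest bottle axis 0.139 z 0.424
0 [-37.8  26.3  78.2  26.4 105.8 -48. ] True E [ 0.232 -0.025  0.468] W [ 0.534 -0.259  0.369]
   nearest bottle axis 0.13 z 0.408
-0.02 [-37.   26.   81.1  26.5 103.2 -48.4] True E [ 0.23  -0.019  0.47 ] W [ 0.531 -0.246  0.354]
   nearest bottle axis 0.123 z 0.394
```

The forearm clears the bottle. I'll descend to the slanted approach, about 30 mm off the pad.

Call:
jog_arm(
  targets=[
    [-0.3,0,0,-0.02,0,0.034,1],
    [-0.3,0,0,-0.04,0,0.07,1],
    [-0.3,0,0,-0.06,0,0.105,1],
    [-0.3,0,0,-0.073,0,0.13,1],
    [-0.3,0,0,-0.073,0,0.145,1],
    [-0.3,0,0,-0.073,0.001,0.16,1],
    [-0.3,0,0,-0.073,0.001,0.175,1],
    [-0.3,0,0,-0.073,0.001,0.178,1],
    [-0.3,0,0,-0.073,0.001,0.178,1],
    [-0.3,0,0,-0.073,0.001,0.178,1],
  ],
)

```text
clock: 10.42
ee_pos: [0.5119, -0.1415, 0.2306]
orientation: [-179.9, -40.1, 100.2]
wrist_force: [-0.0, 0.6, -0.2]
finger_gap: 0.001
grasp_force: 0.0
```

```bash
python3 - <<'E'
from press import *
X=s['ee_pos']; print(X,s['wrist_force'],'rot',(Rc.inv()*Rd(-1)).as_rotvec(degrees=True)); print('rel pad in tool',Rc.inv().apply(pad-X))
d=cam('side'); c=(190,280,200,320)
im=cv2.resize(d['img'][c[0]:c[1],c[2]:c[3],::-1],None,fx=6,fy=6,interpolation=cv2.INTER_CUBIC)
for Y,col in((X,(0,0,255)),(X+.03*z,(0,255,0)),(X-.03*z,(255,0,0))):
    w=(proj(d,Y)-[c[2],c[0]])*6+3; cv2.circle(im,(int(w[0]),int(w[1])),3,col,-1)
cv2.imwrite('pics/nearpad.png',im)
E
```

```text
10.425 [-40.3  31.6  68.   26.  111.3 -47.7]
model err 1.9231838718387345e-14
pad [ 0.50862474 -0.12322044  0.205     ] z [-0.11658715  0.63212605 -0.76604444]
[ 0.51194268 -0.14146848  0.23059012] [-0.02908084  0.57546209 -0.24284676] rot [ 0.09393956 -0.09639766 -0.21089017]
rel pad in tool [-2.29399911e-03  3.53148484e-06  3.15212920e-02]
```

View pics/nearpad.png

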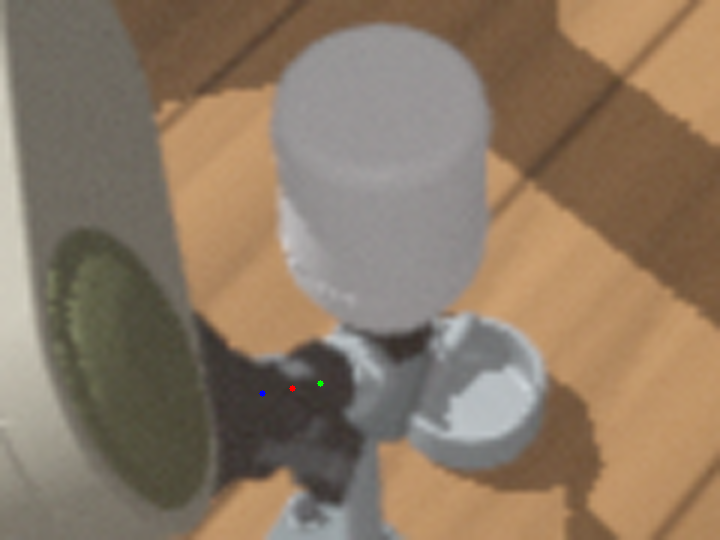

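The side crop shows the fingertips (red, 292,388) aimed at the pad centre at about (318,378). A dark part also reaches to (345,490), so I'll check numerically whether it belongs to the gripper.

```bash
python3 - <<'E'
from press import *
X=s['ee_pos']; d=cam('side')
for b in(0,.03,.07):
    print(b,[(l,np.round((proj(d,X-b*z+l*v)-[200,190])*6+3).astype(int).tolist()) for l in(-.05,-.03,-.015,0,.015,.03,.05)])
for b in(0,.07):
    xh=Rc.as_matrix()[:,0]; print('toolx',b,xh.round(2),[(l,np.round((proj(d,X-b*z+l*xh)-[200,190])*6+3).astype(int).tolist()) for l in(-.04,.04)])
for n in('brush','glue_bottle'):
    print(n,[(round(r['conf'],2),np.round(r['centre'])) for r in manip.cut_out('side',n)[:2]])
im=d['img'].astype(int); g=im[255:275,240:262].sum(2)//3; print(g[::2,::2])
E
```

```text
10.475 [-40.3  31.6  68.   26.  111.3 -47.7]
model err 4.174288696396691e-14
pad [ 0.50862474 -0.12322044  0.205     ] z [-0.11658715  0.63212605 -0.76604444]
0 [(-0.05, [411, 440]), (-0.03, [363, 419]), (-0.015, [328, 404]), (0, [293, 388]), (0.015, [258, 373]), (0.03, [224, 358]), (0.05, [178, 339])]
0.03 [(-0.05, [384, 446]), (-0.03, [335, 425]), (-0.015, [299, 409]), (0, [263, 393]), (0.015, [227, 378]), (0.03, [191, 362]), (0.05, [145, 342])]
0.07 [(-0.05, [346, 456]), (-0.03, [295, 433]), (-0.015, [257, 417]), (0, [219, 400]), (0.015, [182, 384]), (0.03, [145, 368]), (0.05, [97, 346])]
toolx 0 [-0.13  0.75  0.64] [(-0.04, [256, 487]), (0.04, [330, 289])]
toolx 0.07 [-0.13  0.75  0.64] [(-0.04, [179, 507]), (0.04, [259, 293])]
brush []
glue_bottle [(0.62, array([286., 340.])), (0.48, array([256., 245.]))]
[[ 56  56  53  57  58  53  54  57  63  64 118]
 [ 59  60  53  53  58  57  59  57  60  95 126]
 [ 56  57  53  54  56  57  63  52  56 113 112]
 [ 55  55  51  57  56  61  78  60  56  65  96]
 [ 57  57  66  63  72  70  74  54  58  60  74]
 [ 55  63  71  77  81  78  80  74  67  58  94]
 [ 59  63  63  80  83  76  77  78  84  79 112]
 [ 69  72  82 141 114  79  69  83  84  88 113]
 [136 148 150 147 146 113  61  61  64 110 116]
 [151 146 144 147 175 116  86  76  70 116 116]]
```

The dark part is the gripper's own body corner, which projects to about (346,456), so nothing is amiss. Now I'll close in on the pad.

Call:
jog_arm(
  targets=[
    [0,0,0,0,0,0.008,1],
    [0,0,0,0,0,0.016,1],
    [0,0,0,0,0,0.022,1],
    [0,0,0,0,0,0.026,1],
    [0,0,0,0,0,0.03,1],
    [0,0,0,0,0,0.034,1],
    [0,0,0,0,0,0.034,1],
    [0,0,0,0,0,0.034,1],
  ],
)

```text
clock: 11.62
ee_pos: [0.5079, -0.1197, 0.2044]
orientation: [-179.9, -40.1, 100.2]
wrist_force: [0.9, -0.5, 2.5]
finger_gap: -0.003
grasp_force: 0.9
```

Call:
jog_arm(
  targets=[
    [0,0,0,0,0,0.003,1],
    [0,0,0,0,0,0.006,1],
    [0,0,0,0,0,0.009,1],
    [0,0,0,0,0,0.012,1],
    [0,0,0,0,0,0.012,1],
    [0,0,0,0,0,0.012,1],
  ],
)

```text
clock: 12.38
ee_pos: [0.5065, -0.1123, 0.1953]
orientation: [-179.9, -40.1, 100.2]
wrist_force: [-0.1, -4.4, 5.3]
finger_gap: 0.003
grasp_force: 3.3
```

Call:
jog_arm(
  targets=[
    [0,0,0,0,0,0.002,1],
    [0,0,0,0,0,0.004,1],
    [0,0,0,0,0,0.005,1],
    [0,0,0,0,0,0.005,1],
    [0,0,0,0,0,0.005,1],
  ],
)

```text
clock: 13.0
ee_pos: [0.506, -0.1094, 0.1919]
orientation: [-179.9, -40.1, 100.2]
wrist_force: [-0.0, -5.5, 8.2]
finger_gap: -0.003
grasp_force: 4.9
```

Call:
jog_arm(
  targets=[
    [0,0,0,0,0,0.001,1],
    [0,0,0,0,0,0.002,1],
    [0,0,0,0,0,0.002,1],
    [0,0,0,0,0,0.002,1],
  ],
)

```text
clock: 13.5
ee_pos: [0.5059, -0.1085, 0.1907]
orientation: [-180.0, -40.0, 100.2]
wrist_force: [0.2, -8.3, 11.0]
finger_gap: 0.003
grasp_force: 6.7
```

Call:
jog_arm(
  targets=[
    [0,0,0,0,0,0.0007,1],
    [0,0,0,0,0,0.0015,1],
    [0,0,0,0,0,0.0015,1],
    [0,0,0,0,0,0.0015,1],
  ],
)

```text
clock: 14.0
ee_pos: [0.506, -0.1083, 0.1906]
orientation: [179.9, -39.9, 100.2]
wrist_force: [-1.2, -14.1, 19.6]
finger_gap: -0.002
grasp_force: 11.3
```

The force has jumped to about 24 N with almost no travel, so the collar is on its rigid stop. I'll hold for more than a second, then back off along the slant.

Call:
jog_arm(
  targets=[
    [0,0,0,0,0,0,1],
    [0,0,0,0,0,0,1],
    [0,0,0,0,0,0,1],
    [0,0,0,0,0,0,1],
    [0,0,0,0,0,0,1],
    [0,0,0,0,0,0,1],
    [0,0,0,0,0,0,1],
    [0,0,0,0,0,0,1],
    [0,0,0,0,0,0,1],
    [0,0,0,0,0,0,1],
    [0,0,0,0,0,-0.006,1],
    [0,0,0,0,0,-0.014,1],
    [0,0,0,0,0,-0.024,1],
    [0,0,0,0,0,-0.04,1],
    [0,0,0,0,0,-0.065,1],
    [0,0,0,0,0,-0.1,1],
    [0,0,0,0,0,-0.14,1],
    [0,0,0,0,0,-0.16,1],
    [0,0,0,0,0,-0.16,1],
  ],
)

```text
clock: 16.38
ee_pos: [0.5241, -0.2086, 0.3109]
orientation: [-179.9, -40.1, 100.1]
wrist_force: [-0.3, 0.0, 0.1]
finger_gap: 0.0
grasp_force: 0.0
```

```bash
python3 - <<'E'
from press import *
print(s['ee_pos'],s['wrist_force'])
d=cam('side'); c=(170,320,200,350)
cv2.imwrite('pics/end.png',cv2.resize(d['img'][c[0]:c[1],c[2]:c[3],::-1],(600,600),interpolation=cv2.INTER_CUBIC))
E
```

```text
16.375 [-44.   33.6  50.9  27.8 126.4 -43.7]
model err 3.9597586450133816e-14
pad [ 0.50862474 -0.12322044  0.205     ] z [-0.11658715  0.63212605 -0.76604444]
[ 0.52407223 -0.20861622  0.31093458] [-0.34027861  0.01115687  0.13143315]
```

View pics/end.png

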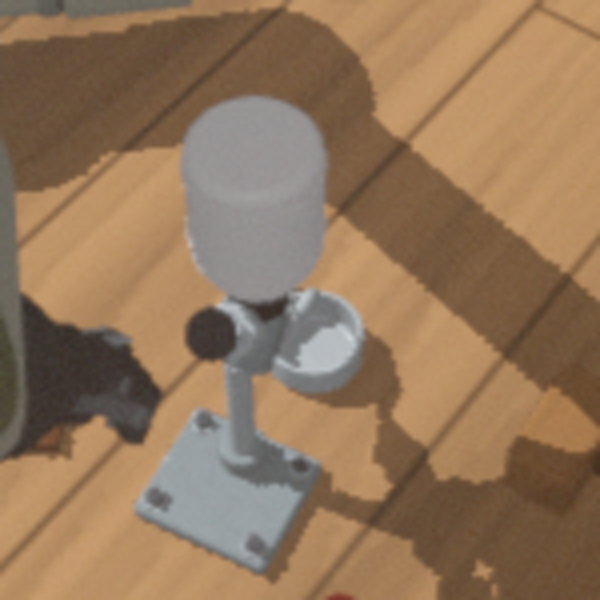

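The final view shows the pad back up at (212,333), the bowl rim at about (319,338) under the spout, and the gripper clear of everything. I'll check the bowl position once and hand in.

```bash
python3 - <<'E'
from press import *
d=cam('side'); b=plane(d,[200+319/4,170+338/4],.032); sp=np.array(p[:2])+.085*u[:2]
print(b,sp); e=np.linalg.norm(b[:2]-sp); print(e)
if e<.012: print(manip.job_done())
E
```

```text
16.425 [-44.   33.7  51.1  27.8 126.4 -43.7]
model err 1.5982089477441056e-14
pad [ 0.50862474 -0.12322044  0.205     ] z [-0.11658715  0.63212605 -0.76604444]
[0.49033942 0.00498578 0.032     ] [0.48468292 0.00659015]
0.005879626698363838
the job is handed in; nothing more can be done
None
```

I set the small glue pan under the spout (bowl centre within about 6 mm of it), pressed the plunger to its rigid second stop at about 24 N, held it there for over a second, let it come back up, and handed the job in at about 16.5 s of the 69 s allowed.

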